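# Wax the round brush from the hook rack and stand it in the pipe socket

### The arm

A 6-joint arm with a two-finger parallel gripper is mounted at the origin on the work surface. World frame = base frame: x ahead of the robot, y to its left, z up, the work surface at z = 0. Lengths are in m, angles in rad, forces in N, time in s.
With the tool pointing down it reaches from about 0.375 to 0.975 m from the base axis. Payload 3.8 kg.
Tool frame: the origin (TCP) lies midway between the tips of the shut fingers; the grasp point (between the pads) lies 19 mm behind it; z points along the fingers, y is the line along which they close (so a half turn about z gives the same grasp; the last joint's range is limited). The gripper opens to 88 mm and grips with 3 to 60 N. Pads are 18 mm wide; open, the fingers measure 123 mm over their backs; the gripper's body (75 mm by 187 mm) begins 45 mm behind the grasp point.
Start: joints at [-1.333, 0.264, 1.604, -0, 1.274, -0.037], TCP at [0.183, -0.65, 0.239] pointing down, gripper open.
Joint ranges: [-2.63, 2.63], [-0.94, 2.18], [0.31, 2.57], [-1.31, 4.45], [0, 2.66], [-2.55, 2.55]. Speed limits (rad/s): [2.57, 2.57, 3.14, 3.14, 3.14, 3.14].

### API

Orientations are given as a unit quaternion [x, y, z, w].
In Python, from station import sense, capture, camera_model, sign_off gives the robot as it stands.
- The arm moves only by the tool send_rows, never from a script. Its argument "motion" is a list of rows, each a list of 5 numbers: the opening in per cent of the stroke, from 0 (shut) to 100 (fully open), then the shift along the tool's x, y, z in m, then the turn about the tool's z in rad. In form: [[claw, tx, ty, tz, yaw], ...]. A call has 1 to 20 rows; each row shifts and turns the commanded pose from where the row before left it, along the tool's axes as they then stand; what a row does not reach is not made up. A row lasts 1/12 s, in which the tool goes at most 41.7 mm and 7.16 degrees, less where a joint would pass 70% of its speed; a pose out of reach is approached as far as the arm can. A call with a gripper value outside its range is refused whole. The fingers move at their own pace and stop on an object; "newtons" is the grip in N (left out, the last holds). Time passes only in rows, so rows that do not move let the fingers close. It gives the time, the measured TCP pose, the force, the opening and the grip force at its end, in the units of the state.
- sense(): the state, without advancing time (a new reading comes with each control period).
- capture(name): name is "scene" or "top"; returns the picture (384x512x3 uint8, blue, green, red); there is no depth.
- camera_model(name): a dict with "K" (3x3 intrinsics, pixels), "R" (3x3) and "t" (3): a world point X has camera coordinates R X + t. Camera axes: x right, y down, z forward; pixel columns grow to the right and rows downward; lengths in m; the calibration is good to about 2 mm. A picture is of the moment at which its call begins. camera_model takes no time and is no camera call.
- sign_off(): hands the job in; it is judged then, once.
The state is a dict: "clock": time; "q": joint angles; "qvel": joint speeds; "tau": joint torques, N m; "tool_pos": TCP position; "tcp_rot": TCP orientation; "force": force on the tool from outside, world axes, zero at the start; "moment": the same for the moment, N m; "finger_gap": opening from 0.0 (shut) to 1.0 (fully open); "grasp_force": force on a finger pad.
Only numpy, scipy, OpenCV 4.12 (cv2) and the standard library are available. Lean on these libraries where they do the work, as an engineer would, in place of code of your own. Each camera call takes 0.05 s, during which the arm holds its last target. There are 200 camera calls.

### The job

Take the round bristle brush off its hook without yanking at the hook, and press its bristles gently for a moment onto the cake of wax down inside the open tin. Then lower it, not drop it, bristles first to the bottom of the pipe socket and leave it standing there. The other two tools stay hanging on their hooks and everything else on the bench stays where it is.

Things in the scene. Friction and masses are not known exactly. Their poses are not given: they have to be found in the camera images.
- brush: Round bristle brush, 212 mm long, 0.08 to 0.15 kg, hanging upright by its wire ring on one of three hooks (any of them). Origin: centre of the ring; z up along the tool, x the ring's axis, along the hook towards the bar. Ring: 32 mm inside, 44 mm outside diameter, 6 mm wire. Below the handle a round ferrule, 22 mm in diameter, and firm dark bristles, 20 mm, down to z = -190 mm.
- brush_grip (a point): Point on the brush's wooden handle 92 mm below the ring's centre; axes as the brush. The handle spans z = -20 to -139 mm from the ring's centre, 16 mm wide in y and 12 mm deep in x. Ring and hook bar a grasp from straight above: come from the front with the gripper tilted about 45 degrees, fingers closing along y.
- brush_tip (a point): Centre of the bristles' free end, the brush's lowest point, 190 mm below the ring's centre; axes as the brush.
- rack: Open steel frame fixed to the bench, set slantwise, 292 mm high; origin on the bench under the middle of its cross bar, y along the bar. Posts at y = +-200 mm. From the bar (280 mm up, 12 mm deep) three equal hooks point along its -x, to the robot's right front, at y = -115, 0 and 115 mm; a tool hangs on each, its ring's centre 267 mm above the bench and 38 to 46 mm in front of the bar.
- hook_tip (a point): End of the middle hook. Each hook, of 6 mm rod, runs level from the bar to x = -58 mm, then turns up as a lip ending here, at x = -66 mm, rod centre 14 mm higher. Raised 15 to 24 mm a ring passes the lip: lower it catches the lip, higher its lower side meets the rod from beneath. Then draw it out along -x, level, by 45 mm or more. Axes as the rack.
- tin: Open round steel tin fixed to the bench, 100 mm outside, 94 mm inside diameter, rim 70 mm above the bench; origin at the centre of its underside. In it lies a hard, flat cake of wax, as wide as the tin, that does not yield. Its level is not known: its top is anywhere from 24 to 54 mm above the bench. More than 35 N from the brush is too much.
- socket: Upright stub of steel pipe on a 110 mm square plate fixed to the bench; origin at the centre of the plate's underside. Pipe 50 mm outside and 42 mm inside diameter, its rim 60 mm and its floor 6 mm above the bench. A brush left in it leans against the rim by up to 0.45 rad.
- scraper: Bystander: flat scraper, same ring and handle as the brush, blade 50 mm wide; hangs on another hook. Origin: ring centre.
- scratch_brush: Bystander: wire scratch brush, same ring and handle, with a flat block head 26 mm wide; hangs on the remaining hook. Origin: ring centre.
- block: Bystander: steel block 40 x 70 x 30 mm high on the bench; origin under its centre.
- flange: Bystander: steel double flange, 72 mm in diameter, 60 mm high; origin under its centre.
- cup: Bystander: red drinking cup, 95 mm high, 76 mm across; origin under its centre.
- bolt: Bystander: long bolt, 162 mm, 24 mm head, lying along its y; origin under its middle.
- collar: Bystander: steel collar, 64 mm in diameter, 25 mm high; origin under its centre.
- angle: Bystander: dark angle iron, legs 100 and 60 mm, 40 mm high; origin under the middle of the long leg.
Things that resemble listed ones, but are neither listed nor needed, are in the scene too. What is shaped like the tin but blue or pink is not meant.

How it is judged:
On the way, in this order (a step that is already met when the one before it is completed fails the run):
1. the brush is held clear of its hook: its ring at least 115 mm in front of the rack's bar and 150 mm above the bench, in the fingers and not touching the rack (x of brush in the frame of rack below -0.115 m and height (world z) of brush above 0.15 m and contact force between brush and rack below 0.05 N and contact force between the fingers and brush above 0.5 N), for 0.1 s.
2. the upright brush's tip is in the tin, within 28 mm of its axis and below its rim, and presses on the wax with over 1 N for 0.2 s (contact force between brush and tin above 1 N and horizontal distance between brush_tip and tin below 0.028 m and z of brush_tip in the frame of tin below 0.06 m and angle between brush's own z axis and vertical below 0.35 rad), for 0.2 s.
3. the brush, still held, is lowered into the pipe socket until its tip is within 20 mm of the socket's floor (contact force between the fingers and brush above 0.5 N and z of brush_tip in the frame of socket below 0.026 m and horizontal distance between brush_tip and socket below 0.021 m), for 0.05 s.
At the end, for the whole second after the job is handed in: The brush stands released in the pipe socket, bristles down: tip inside the pipe and within 10 mm of its floor, leaning less than 0.5 rad, its ring over 130 mm above the bench (it may still rock or settle against the rim); the scraper and the scratch brush still hang on their hooks (horizontal distance between brush_tip and socket below 0.021 m and z of brush_tip in the frame of socket below 0.016 m and angle between brush's own z axis and vertical below 0.5 rad and height (world z) of brush above 0.13 m and z of each of scraper, scratch_brush in the frame of rack above 0.255 m); the robot touches nothing.
It fails at once if the brush pulls or pushes on the rack with more than 30 N (contact force between brush and rack above 30 N).
It fails at once if the brush presses on the tin or its wax with more than 35 N (contact force between brush and tin above 35 N).
It fails at once if the brush is dropped (its ring below 100 mm) (height (world z) of brush below 0.1 m).
It fails at once if a tool that should stay hanging is shifted by more than 40 mm (distance of any of scraper, scratch_brush from where it was at the start of the episode above 0.04 m).
It fails at once if another thing on the bench is shifted by more than 30 mm (distance of any of block, flange, cup, bolt, collar, angle from where it was at the start of the episode above 0.03 m).
It also fails if it takes over 72 s, if anything falls off the work surface, if the arm or the gripper's body presses on something with over 40 N, if the wrist force passes 120 N, or if a joint passes its speed limit or range.

## Working session

There is one attempt and no reset: what is moved stays moved. The work goes in short steps, Python scripts to look and compute and a tool call to move; the robot and the scene stay as the last step left them, time stands still between calls to the robot, and variables do not carry over. Pictures are saved under pics/ and viewed, at most 10 in all, crops included, and the job is handed in when it is done.

Besides the shell and the picture viewer there is one more tool, called after "Request:" as name([rows], argument=value, ...), one row to a line, values as JSON. send_rows: Moves the arm, as the interface text tells. Its arguments: {"type":"object","properties":{"motion":{"type":"array","items":{"type":"array","items":{"type":"number"}}},"newtons":{"type":"number"}},"required":["motion"]}

```bash
mkdir -p pics; python3 - <<'E'
from station import *
import cv2
for n in("scene","top"):
    cv2.imwrite(f"pics/{n}0.png",cv2.resize(capture(n),(800,600),interpolation=cv2.INTER_CUBIC)); m=camera_model(n); print(n,m["K"],m["R"],m["t"])
s=sense();print(s["tool_pos"],s["tcp_rot"],s["force"],s["clock"])
E
```

```text
scene [[397.64296336   0.         259.81798633]
 [  0.         397.64296336 195.77198419]
 [  0.           0.           1.        ]] [[ 0.24003875  0.97054988 -0.02035524]
 [ 0.69125643 -0.18560995 -0.69836487]
 [-0.68157608  0.15356394 -0.71545242]] [-0.01529901 -0.24522628  1.69238143]
top [[411.60871561   0.         260.49117819]
 [  0.         411.60871561 195.71876803]
 [  0.           0.           1.        ]] [[-0.01429417 -0.99983786  0.01095105]
 [-0.99755729  0.01351092 -0.06853406]
 [ 0.06837498 -0.01190394 -0.99758867]] [-0.10679532  0.53783903  1.75357406]
[ 0.18297984 -0.64908179  0.23755379] [ 9.90580255e-01  1.36929984e-01 -1.00590669e-04 -9.62863335e-04] [ 0.51515517  0.47386823 -0.0645367 ] 0.1
```

View pics/scene0.png

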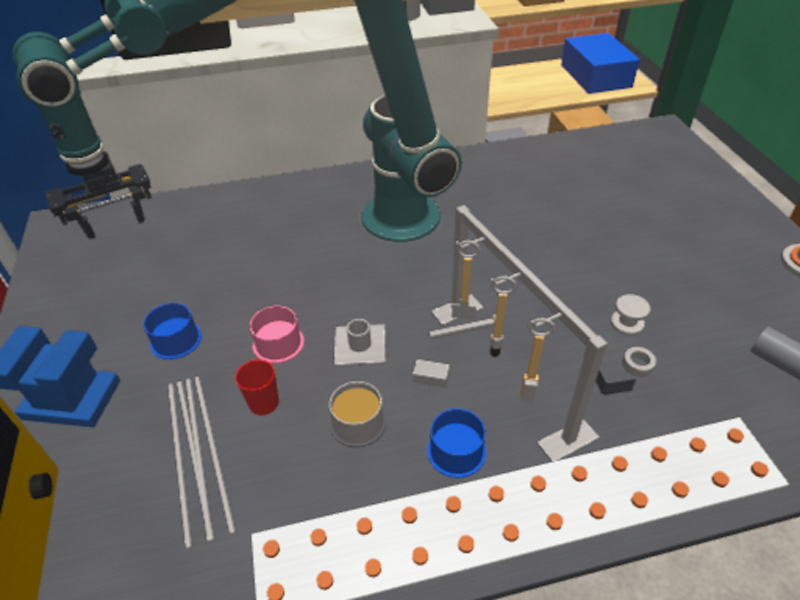

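View pics/top0.png

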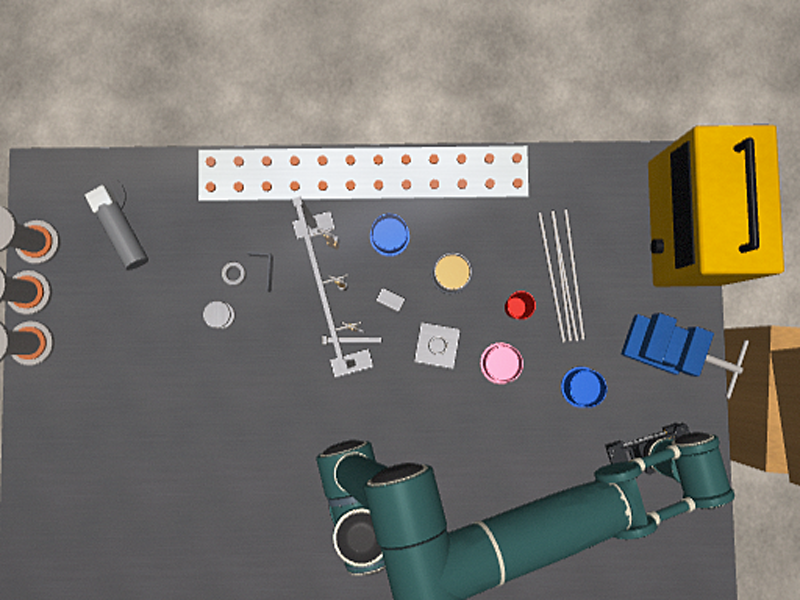

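The scene image shows the rack with three tools. The middle one, ring at (503,285) and dark end at (495,350), looks like the brush. The wax tin is at (356,412) and the pipe socket at (358,338). In the top view the tin is at (452,272) and the socket at (438,346). I'll zoom in for exact pixels.

```bash
python3 - <<'E'
from station import *
import cv2,numpy as np
a=capture("scene");b=capture("top")
cv2.imwrite("pics/s.png",a);cv2.imwrite("pics/t.png",b)
c=a[125:285,270:390]; d=b[120:245,180:310]
c=cv2.resize(c,(450,600),interpolation=cv2.INTER_CUBIC)   # x3.75 
cv2.imwrite("pics/c1.png",c)
d=cv2.resize(d,None,fx=4.8,fy=4.8,interpolation=cv2.INTER_CUBIC)
cv2.imwrite("pics/c2.png",d)
E
```

```text
(no output)
```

View pics/c1.png

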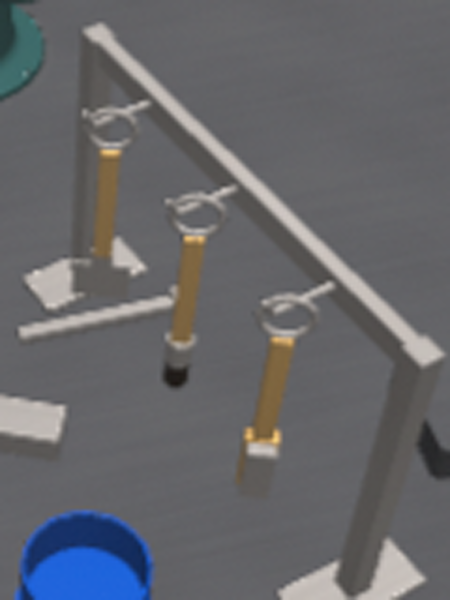

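View pics/c2.png

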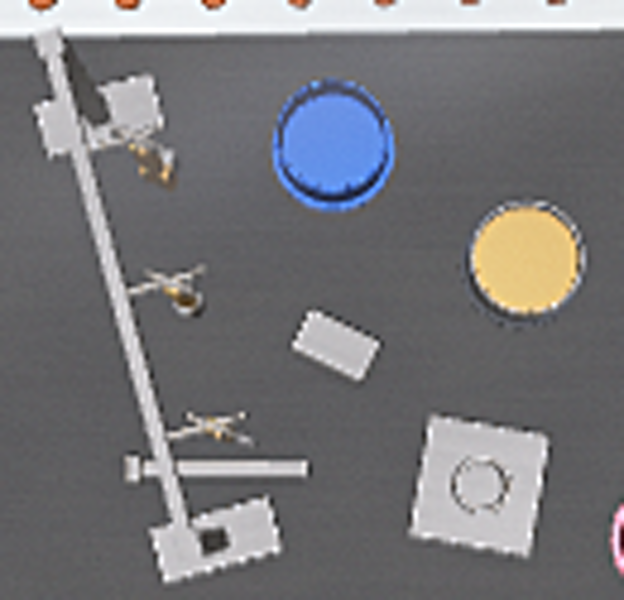

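The crops confirm the middle tool is the brush: it has the round ferrule and dark bristles. Its ring is at crop (195,214) and its tip at (175,375). The bar ends are at (98,32) and (423,352). In the top crop, the tin rim centre is at (527,258) and the pipe rim centre at (481,487).

```bash
cat > h.py <<'E'
import numpy as np
from station import camera_model
C={n:camera_model(n) for n in("scene","top")}
def plane(n,uv,z):
    m=C[n];R,t=np.array(m["R"]),np.array(m["t"]);o=-R.T@t
    d=R.T@np.linalg.inv(m["K"])@np.array([*uv,1.]);return o+d*(z-o[2])/d[2]
def proj(n,X):
    m=C[n];p=np.array(m["K"])@(np.array(m["R"])@X+m["t"]);return p[:2]/p[2]
def tri(us,ut):
    A=[];b=[]
    for n,uv in(("scene",us),("top",ut)):
        m=C[n];P=np.array(m["K"])@np.c_[m["R"],m["t"]]
        for i in(0,1):
            r=uv[i]*P[2]-P[i];A.append(r[:3]);b.append(-r[3])
    return np.linalg.lstsq(np.array(A),np.array(b),rcond=None)[0]
s=lambda x,y:(x/3.75+270-.37,y/3.75+125-.37)
t=lambda x,y:(x/4.8+180-.4,y/4.8+120-.4)
f=lambda x,y:(x/1.5625-.18,y/1.5625-.18)
E
python3 - <<'E'
from h import *
np.set_printoptions(precision=4,suppress=True)
for nm,a,b,z in(("near",s(98,34),t(185,525),.29),("far",s(423,352),t(48,42),.29),("tin",f(357,404),t(527,260),.07),("sock",f(359,327),t(481,487),.06),("hooktip",s(168,204),t(203,268),.281),("hookbase",s(236,188),t(128,292),.267)):
    print(nm,plane("scene",a,z),plane("top",b,z),tri(a,b))
print("ring",plane("scene",s(196,214),.267), "tip",plane("scene",s(175,380),.077))
r=(plane("scene",s(98,34),.29)+plane("top",t(185,525),.29))/2;g=(plane("scene",s(423,352),.29)+plane("top",t(48,42),.29))/2
print((r+g)/2,np.linalg.norm(r-g),np.arctan2(*(g-r)[1::-1]))
E
```

```text
near [0.3809 0.0424 0.29  ] [0.3991 0.0441 0.29  ] [0.3983 0.0398 0.3033]
far [0.7679 0.1445 0.29  ] [0.7698 0.1464 0.29  ] [0.769  0.145  0.2912]
tin [ 0.6304 -0.2348  0.07  ] [ 0.6236 -0.2364  0.07  ] [ 0.6247 -0.2357  0.0625]
sock [ 0.428  -0.1929  0.06  ] [ 0.426  -0.1932  0.06  ] [ 0.426  -0.193   0.0579]
hooktip [0.5807 0.0338 0.281 ] [0.595  0.0297 0.281 ] [0.5934 0.0285 0.2939]
hookbase [0.5636 0.0953 0.267 ] [0.5788 0.0889 0.267 ] [0.5775 0.0877 0.2812]
ring [0.5826 0.0563 0.267 ] tip [0.5844 0.0554 0.077 ]
[0.5794 0.0943 0.29  ] 0.39237453260258676 0.26347760712779333
```

```bash
python3 - <<'E'
from h import *
import cv2
a=cv2.imread("pics/s.png");b=cv2.imread("pics/t.png")
yaw=np.arctan2(.965,-.26); o=np.array([.5785,.0925,0]);
def W(x,y,z):return o+[np.cos(yaw)*x-np.sin(yaw)*y,np.sin(yaw)*x+np.cos(yaw)*y,z]
def crop(im,n,x0,y0,w,h,k,tw):
    c=cv2.resize(im[y0:y0+h,x0:x0+w],None,fx=k,fy=k,interpolation=cv2.INTER_CUBIC)
    def pt(X):u=proj(n,X);return tuple(int(v) for v in ((u-[x0,y0]+.5)*k))
    if tw is not None:
      for p,q in(((0,-200,.28),(0,200,.28)),((0,0,.28),(-58,0,.28)),((-58,0,.28),(-66,0,.294))):
        cv2.line(c,pt(W(p[0]/1e3,p[1]/1e3,p[2])),pt(W(q[0]/1e3,q[1]/1e3,q[2])),(0,255,0),1)
      L=[pt(W(-.042-.019*np.cos(f)*np.sin(tw),.019*np.cos(f)*np.cos(tw),.267+.019*np.sin(f))) for f in np.linspace(0,6.3,40)]
      cv2.polylines(c,[np.array(L)],False,(0,0,255),1)
      cv2.line(c,pt(W(-.042,0,.247)),pt(W(-.042,0,.077)),(255,0,0),1)
    return c
rows=[np.hstack([crop(a,"scene",310,165,33,60,8,None)[:300],crop(a,"scene",310,165,33,60,8,0)[:300],crop(a,"scene",310,165,33,60,8,.7)[:300]]),
np.hstack([crop(b,"top",202,168,26,26,10,None),crop(b,"top",202,168,26,26,10,0),crop(b,"top",202,168,26,26,10,.7)])]
w=max(r.shape[1] for r in rows)
cv2.imwrite("pics/z.png",np.vstack([np.pad(r,((0,0),(0,w-r.shape[1]),(0,0))) for r in rows]))
E
```

```text
(no output)
```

View pics/z.png

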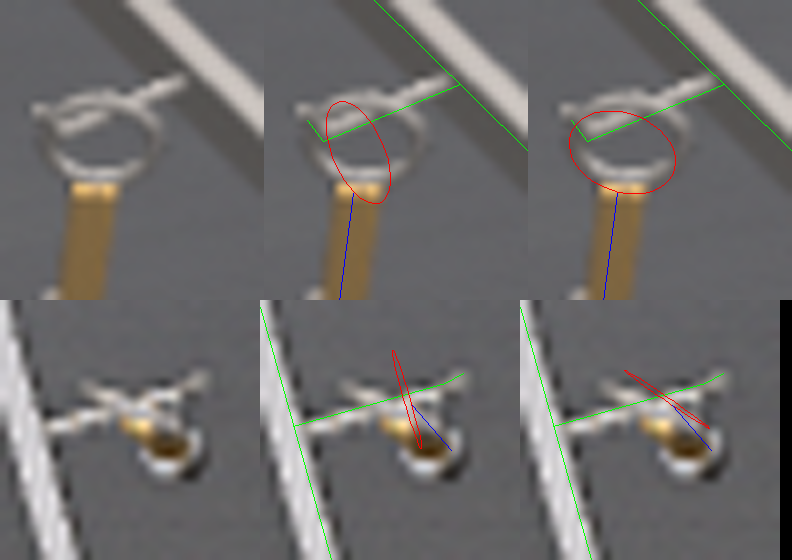

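The overlay shows the ring twisted about 50° on its hook, and rows can only yaw a downward tool. So I'll pinch the ring's side wire with the fingers closing along the hook, which is already the gripper's yaw. That clears the hook and turns the ring straight.

Request:
send_rows([
  [43, 0, 0, -0.03, 0],
  [43, 0, 0, -0.03, 0],
  [43, 0.028, -0.028, -0.005, 0],
  [43, 0.028, -0.028, -0.005, 0],
  [43, 0.028, -0.028, -0.005, 0],
  [43, 0.028, -0.028, -0.005, 0],
  [43, 0.028, -0.028, -0.005, 0],
  [43, 0.028, -0.028, -0.005, 0],
  [43, 0.028, -0.028, -0.005, 0],
  [43, 0.028, -0.028, -0.005, 0],
  [43, 0.028, -0.028, 0, 0],
  [43, 0.028, -0.028, 0, 0],
  [43, 0.028, -0.028, 0, 0],
  [43, 0.028, -0.028, 0, 0],
  [43, 0.028, -0.028, 0, 0],
  [43, 0.028, -0.028, 0, 0],
  [43, 0.028, -0.028, 0, 0],
  [43, 0.028, -0.028, 0, 0],
  [43, 0, 0, 0, 0],
  [43, 0, 0, 0, 0],
], newtons=30)

```text
clock: 1.87
tool_pos: [0.4932, -0.0951, 0.3383]
tcp_rot: [0.99, 0.139, -0.0, -0.0]
force: [-0.9, -0.2, 0.3]
finger_gap: 0.431
grasp_force: 0.0
```

```bash
cat >> h.py <<'E'
from scipy.spatial.transform import Rotation as Ro
from station import sense
def togo(p):
    s=sense();R=Ro.from_quat(s["tcp_rot"]).as_matrix()
    print("pos",np.round(s["tool_pos"],4),"f",np.round(s["force"],2),"gap",round(float(s["finger_gap"]),3),s["grasp_force"],"t",s["clock"])
    print("toolX,Y",np.round(R[:,0],3),np.round(R[:,1],3),"go(tool)",np.round(R.T@(np.array(p)-s["tool_pos"]),4))
E
python3 -c "
from h import *
togo([.5715,.0440,.31])"
```

```text
pos [ 0.4932 -0.0951  0.3383] f [-0.86 -0.15  0.25] gap 0.431 0.0 t 1.8667
toolX,Y [ 0.961  0.276 -0.001] [ 0.276 -0.961 -0.   ] go(tool) [ 0.1137 -0.1121  0.0283]
```

Request:
send_rows([
  [43, 0.019, -0.0187, 0, 0],
  [43, 0.019, -0.0187, 0, 0],
  [43, 0.019, -0.0187, 0, 0],
  [43, 0.019, -0.0187, 0, 0],
  [43, 0.019, -0.0187, 0, 0],
  [43, 0.019, -0.0187, 0, 0],
  [43, 0, 0, 0.013, 0],
  [43, 0, 0, 0, 0],
  [43, 0, 0, 0, 0],
])

```text
clock: 2.62
tool_pos: [0.5709, 0.0403, 0.3242]
tcp_rot: [0.991, 0.136, -0.002, 0.0]
force: [-0.1, -1.0, -0.4]
finger_gap: 0.43
grasp_force: 0.0
```

```bash
python3 -c "
from h import *
from station import capture
import cv2
togo([.5715,.0440,.31])
a=capture('scene');b=capture('top');cv2.imwrite('pics/s2.png',a);cv2.imwrite('pics/t2.png',b)
c=cv2.resize(a[135:235,290:356],None,fx=6,fy=6,interpolation=cv2.INTER_CUBIC);d=cv2.resize(b[140:240,195:260],None,fx=6,fy=6,interpolation=cv2.INTER_CUBIC)
cv2.imwrite('pics/z2.png',np.hstack([c,d]))"
```

```text
pos [0.5709 0.0403 0.3242] f [-0.1  -1.03 -0.39] gap 0.43 0.0 t 2.6167
toolX,Y [ 0.963  0.27  -0.004] [ 0.27  -0.963  0.   ] go(tool) [ 0.0016 -0.0034  0.0142]
```

View pics/z2.png

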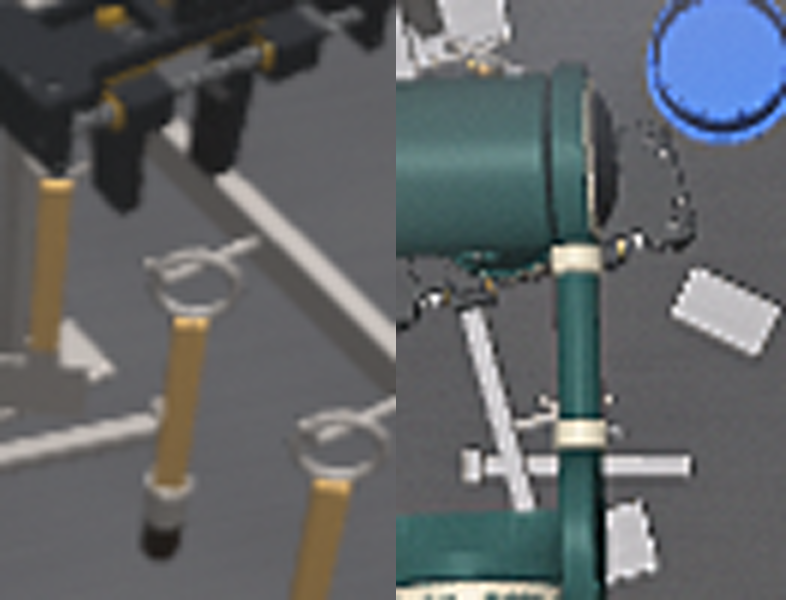

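The left crop shows the front fingertip at (122,205) and the rear one at (215,165), above and in front of the ring at (198,284). The hook runs from (150,264) to (257,240). I'll check that relation against the calibration.

```bash
python3 - <<'E'
from h import *
np.set_printoptions(precision=4,suppress=True)
g=lambda x,y:(x/6+290-.42,y/6+135-.42)
X=np.array([.963,.27]);Y=np.array([.27,-.963]);T=np.array([.5709,.0403,.3242])
for l in(-.009,0,.009):
  print([np.round((proj("scene",T+np.r_[l*X+k*Y,0])-[290,135]+.42)*6,0) for k in(-.0365,-.019,0,.019,.0365)])
for n,p,z in(("tip",(150,264),.294),("base",(257,240),.28),("ring",(198,284),.267),("handletop",(190,322),.247),("front",(122,205),.324),("rear",(215,165),.324),("brushtip",(160,553),.077)):
    q=plane("scene",g(*p),z);print(n,q,"XY",q[:2]@X,q[:2]@Y)
print("TCP",T[:2]@X,T[:2]@Y)
E
```

```text
[array([217., 142.]), array([186., 155.]), array([151., 169.]), array([117., 183.]), array([ 84., 196.])]
[array([229., 153.]), array([197., 166.]), array([163., 180.]), array([128., 194.]), array([ 96., 208.])]
[array([241., 164.]), array([209., 177.]), array([175., 191.]), array([140., 206.]), array([107., 219.])]
tip [0.5919 0.0292 0.294 ] XY 0.5778763515844239 0.13165800848632028
base [0.5756 0.0887 0.28  ] XY 0.5782650629984483 0.06999870945862596
ring [0.5839 0.0578 0.267 ] XY 0.5779514851807053 0.1019896067716429
handletop [0.5881 0.0543 0.247 ] XY 0.581005364420704 0.10653764342061535
front [0.5818 0.0171 0.324 ] XY 0.5649054696035894 0.14060283176084679
rear [0.5671 0.0666 0.324 ] XY 0.5640664207330901 0.08896598353331327
brushtip [0.5874 0.0542 0.077 ] XY 0.5803055076075534 0.1064368026230474
TCP 0.5606576999999999 0.1153341
```

Everything lines up, with 8–10 mm clearances. I'll descend with the fingers straddling the ring's near edge.

Request:
send_rows([
  [43, 0, 0, 0.012, 0],
  [43, 0, 0, 0.012, 0],
  [43, 0, 0, 0.01, 0],
  [43, 0, 0, 0.01, 0],
  [43, 0, 0, 0.01, 0],
  [43, 0, 0, 0.01, 0],
  [43, 0, 0, 0.006, 0],
  [43, 0, 0, 0.004, 0],
  [43, 0, 0, 0, 0],
  [43, 0, 0, 0, 0],
])

```text
clock: 3.55
tool_pos: [0.5722, 0.0421, 0.2517]
tcp_rot: [0.991, 0.137, -0.0, -0.0]
force: [-0.1, 0.6, 0.0]
finger_gap: 0.431
grasp_force: 0.0
```

Request:
send_rows([
  [36, 0, 0, 0, 0],
  [32, 0, 0, 0, 0],
  [28, 0, 0, 0, 0],
  [25, 0, 0, 0, 0],
  [22, 0, 0, 0, 0],
  [19, 0, 0, 0, 0],
  [16, 0, 0, 0, 0],
  [14, 0, 0, 0, 0],
  [12, 0, 0, 0, 0],
  [10, 0, 0, 0, 0],
  [8, 0, 0, 0, 0],
  [6, 0, 0, 0, 0],
  [0, 0, 0, 0, 0],
  [0, 0, 0, 0, 0],
  [0, 0, 0, 0, 0],
], newtons=40)

```text
clock: 4.8
tool_pos: [0.5718, 0.0421, 0.2517]
tcp_rot: [0.991, 0.137, -0.0, -0.0]
force: [-2.4, 0.4, 1.2]
finger_gap: 0.057
grasp_force: 37.8
```

```bash
python3 -c "
from h import *
from station import capture
import cv2
togo([.5709,.0403,.25])
a=capture('scene');cv2.imwrite('pics/s3.png',a)
c=cv2.resize(a[135:235,290:356],None,fx=6,fy=6,interpolation=cv2.INTER_CUBIC)
cv2.imwrite('pics/z3.png',c)"
```

```text
pos [0.5718 0.0421 0.2517] f [-2.37  0.37  1.2 ] gap 0.057 37.78110443159676 t 4.8
toolX,Y [ 0.962  0.271 -0.001] [ 0.271 -0.962 -0.   ] go(tool) [-0.0013  0.0015  0.0017]
```

View pics/z3.png

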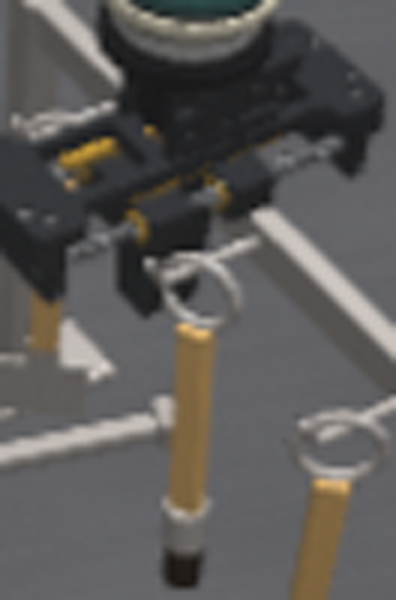

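The grip holds at 5 mm opening (ring wire) and 38 N, and the ring is now square to the hook at about (205,290). I'll raise it 19 mm, check, then draw it out level.

Request:
send_rows([
  [0, 0, 0, -0.003, 0],
  [0, 0, 0, -0.004, 0],
  [0, 0, 0, -0.004, 0],
  [0, 0, 0, -0.004, 0],
  [0, 0, 0, -0.004, 0],
  [0, 0, 0, 0, 0],
  [0, 0, 0, 0, 0],
  [0, 0, 0, 0, 0],
])

```text
clock: 5.52
tool_pos: [0.5721, 0.042, 0.2707]
tcp_rot: [0.991, 0.137, 0.0, 0.0]
force: [-0.1, -0.7, -1.2]
finger_gap: 0.049
grasp_force: 38.9
```

```bash
python3 -c "
from h import *
from station import capture
import cv2
togo([.5718,.0421,.2707])
a=capture('scene');cv2.imwrite('pics/s4.png',a)
c=cv2.resize(a[135:235,290:356],None,fx=6,fy=6,interpolation=cv2.INTER_CUBIC)
cv2.imwrite('pics/z4.png',c)"
```

```text
pos [0.5721 0.042  0.2707] f [-0.14 -0.68 -1.2 ] gap 0.049 38.86545108631253 t 5.5167
toolX,Y [0.962 0.271 0.   ] [ 0.271 -0.962  0.   ] go(tool) [-0.0003 -0.0002  0.    ]
```

View pics/z4.png

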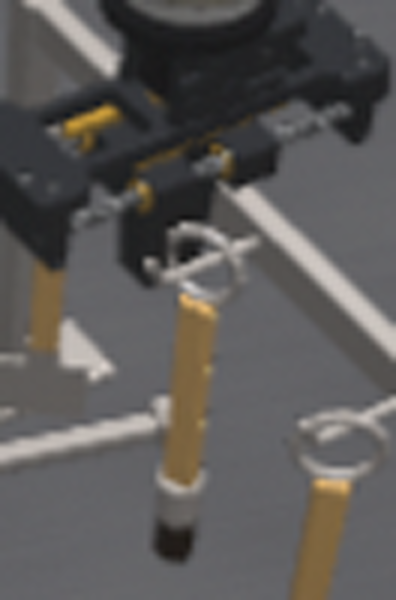

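The force shows the brush's weight is carried, and the ring is centred over the hook at about (200,262). Now I'll draw it out.

Request:
send_rows([
  [0, 0, 0.003, 0, 0],
  [0, 0, 0.004, 0, 0],
  [0, 0, 0.005, 0, 0],
  [0, 0, 0.005, 0, 0],
  [0, 0, 0.005, 0, 0],
  [0, 0, 0.005, 0, 0],
  [0, 0, 0.005, 0, 0],
  [0, 0, 0.006, 0, 0],
  [0, 0, 0.008, 0, 0],
  [0, 0, 0.01, 0, 0],
  [0, 0, 0.01, 0, 0],
  [0, 0, 0.01, 0, 0],
  [0, 0, 0.01, 0, 0],
  [0, 0, 0.01, 0, 0],
  [0, 0, 0.008, 0, 0],
  [0, 0, 0.004, 0, 0],
  [0, 0, 0, 0, 0],
  [0, 0, 0, 0, 0],
  [0, 0, 0, 0, 0],
])

```text
clock: 7.15
tool_pos: [0.6013, -0.0617, 0.2707]
tcp_rot: [0.991, 0.137, -0.0, -0.0]
force: [1.2, -1.1, -0.8]
finger_gap: 0.056
grasp_force: 38.8
```

```bash
python3 -c "
from h import *
from station import capture
import cv2
togo([.5718,.0421,.2707])
a=capture('scene');b=capture('top');cv2.imwrite('pics/s5.png',a);cv2.imwrite('pics/t5.png',b)
c=cv2.resize(a[130:290,200:330],(487,600),interpolation=cv2.INTER_CUBIC)
cv2.imwrite('pics/z5.png',c)"
```

```text
pos [ 0.6013 -0.0617  0.2707] f [ 1.23 -1.1  -0.79] gap 0.056 38.82025019265711 t 7.15
toolX,Y [ 0.962  0.271 -0.   ] [ 0.271 -0.962 -0.   ] go(tool) [-0.0002 -0.1079  0.    ]
```

View pics/z5.png

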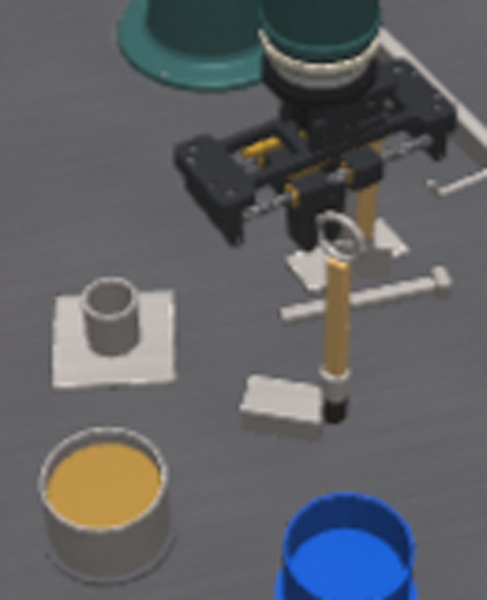

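The brush is free of the hook and hangs nearly upright: ring at (341,237), tip at (336,415), tin rim at (104,478), pipe rim at (110,299). Next I'll work out the tip offset and the moves.

```bash
python3 - <<'E'
from h import *
np.set_printoptions(precision=4,suppress=True)
g=lambda x,y:(x/3.748+200-.37,y/3.75+130-.37)
ring=plane("scene",g(341,237),.286);ht=plane("scene",g(339,262),.266);tip=plane("scene",g(335,417),.096);hb=plane("scene",g(335,376),.147)
tin=plane("scene",g(104,478),.07);so=plane("scene",g(110,299),.06)
print(ring,ht,hb,tip,tin,so)
T=np.array([.6013,-.0617,.2707]);X=np.array([.962,.271]);Y=np.array([.271,-.962])
for p in(ring,ht,hb,tip):print("rel TCP tool xy",(p-T)[:2]@X,(p-T)[:2]@Y)
E
```

```text
[ 0.6197 -0.0471  0.286 ] [ 0.6247 -0.0494  0.266 ] [ 0.6323 -0.0506  0.147 ] [ 0.6328 -0.0491  0.096 ] [ 0.6252 -0.2366  0.07  ] [ 0.4286 -0.1951  0.06  ]
rel TCP tool xy 0.02168967261831547 -0.009069110698037152
rel TCP tool xy 0.025866913837096217 -0.005516675200067176
rel TCP tool xy 0.03276946180490269 -0.0022452895942949593
rel TCP tool xy 0.03370351982007016 -0.0035901601498347117
```

Request:
send_rows([
  [0, -0.003, 0.01, 0, 0],
  [0, -0.006, 0.018, 0, 0],
  [0, -0.0066, 0.02, 0, 0],
  [0, -0.0066, 0.02, 0, 0],
  [0, -0.0066, 0.02, 0, 0],
  [0, -0.0066, 0.02, 0, 0],
  [0, -0.0066, 0.02, 0, 0],
  [0, -0.0066, 0.02, 0, 0],
  [0, -0.006, 0.018, 0, 0],
  [0, -0.004, 0.012, 0, 0],
  [0, 0, 0, 0, 0],
  [0, 0, 0, 0, 0],
  [0, 0, 0, 0, 0],
  [0, 0, 0, 0, 0],
  [0, 0, 0, 0, 0],
])

```text
clock: 8.5
tool_pos: [0.5934, -0.2481, 0.2708]
tcp_rot: [0.99, 0.138, 0.0, -0.0]
force: [0.5, -1.0, -0.8]
finger_gap: 0.05
grasp_force: 38.9
```

```bash
python3 - <<'E'
from h import *
from station import capture
import cv2
from scipy.optimize import minimize
togo([.595,-.248,.2707])
a=cv2.imread("pics/s5.png").astype(int)
m=((a[:,:,2]-a[:,:,0])>60);m[:, :208]=0;m[:,250:]=0;m[:240]=0;m[:275]&=True
m=m.astype(np.uint8);ys,xs=np.where(m[:280]);print(xs.min(),xs.max(),ys.min(),ys.max(),len(xs))
th=np.linspace(0,2*np.pi,200)
def mask(x,y,z):
    def poly(zz):return np.array([proj("scene",np.array([x+.047*np.cos(q),y+.047*np.sin(q),zz])) for q in th])
    A=np.zeros((384,512),np.uint8);B=A.copy()
    for M,p in((A,poly(z)),(B,poly(.07))):cv2.fillPoly(M,[np.round(p*16).astype(int)],1,shift=4)
    return A&B
best=[]
for z in np.arange(.020,.060,.002):
    for dx in np.arange(-.004,.0041,.001):
        for dy in np.arange(-.003,.0031,.001):
            best.append(((mask(.6252+dx,-.2366+dy,z)!=m).sum(),round(z,3),round(dx,3),round(dy,3)))
best.sort();print(best[:8])
b=capture("scene");cv2.imwrite("pics/s6.png",b)
cv2.imwrite("pics/z6.png",cv2.resize(b[130:290,180:310],(487,600),interpolation=cv2.INTER_CUBIC))
E
```

```text
pos [ 0.5934 -0.2481  0.2708] f [ 0.52 -0.99 -0.76] gap 0.05 38.85911892168224 t 8.5
toolX,Y [0.962 0.273 0.   ] [ 0.273 -0.962 -0.   ] go(tool) [0.0015 0.0004 0.0001]
213 242 248 270 527
[(np.int64(253), np.float64(0.046), np.float64(-0.003), np.float64(-0.001)), (np.int64(254), np.float64(0.046), np.float64(-0.003), np.float64(0.0)), (np.int64(254), np.float64(0.046), np.float64(-0.003), np.float64(0.001)), (np.int64(257), np.float64(0.044), np.float64(-0.003), np.float64(0.0)), (np.int64(259), np.float64(0.044), np.float64(-0.003), np.float64(-0.001)), (np.int64(260), np.float64(0.044), np.float64(-0.004), np.float64(-0.001)), (np.int64(260), np.float64(0.048), np.float64(-0.002), np.float64(-0.001)), (np.int64(261), np.float64(0.046), np.float64(-0.004), np.float64(-0.001))]
```

View pics/z6.png

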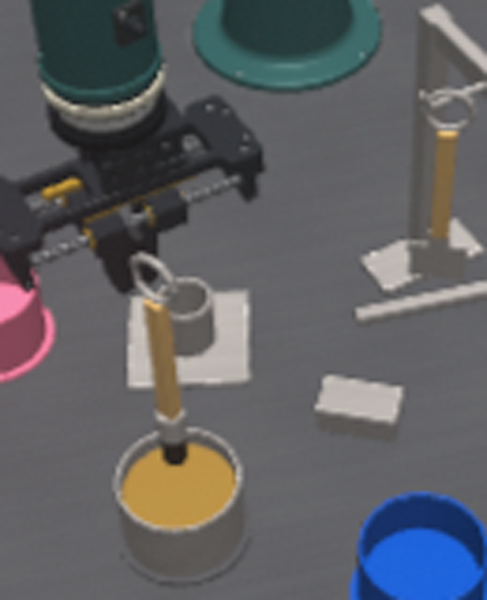

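The brush tip at (176,458) hangs over the tin, whose rim is centred at (180,478). I've used all my picture views, so from here I'll work by numbers only.

```bash
python3 - <<'E'
from h import *
np.set_printoptions(precision=4,suppress=True)
g=lambda x,y:(x/3.748+180-.37,y/3.75+130-.37)
print(plane("scene",g(150,278),.286),plane("scene",g(156,304),.266),plane("scene",g(170,412),.147),"tip",plane("scene",g(175,461),.096),"tin",plane("scene",g(180,478),.07))
togo([.595,-.248,.2707])
E
```

```text
[ 0.6102 -0.2369  0.286 ] [ 0.617  -0.2357  0.266 ] [ 0.6194 -0.2362  0.147 ] tip [ 0.6274 -0.238   0.096 ] tin [ 0.6254 -0.2358  0.07  ]
pos [ 0.5934 -0.2482  0.2708] f [-0.26  0.61 -1.39] gap 0.055 38.85906561277807 t 8.55
toolX,Y [0.962 0.273 0.   ] [ 0.273 -0.962 -0.   ] go(tool) [0.0016 0.0003 0.0001]
```

Request:
send_rows([
  [0, 0, 0, 0.003, 0],
  [0, 0, 0, 0.005, 0],
  [0, 0, 0, 0.006, 0],
  [0, 0, 0, 0.006, 0],
  [0, 0, 0, 0.006, 0],
  [0, 0, 0, 0.005, 0],
  [0, 0, 0, 0.004, 0],
  [0, 0, 0, 0.002, 0],
  [0, 0, 0, 0, 0],
  [0, 0, 0, 0, 0],
])

```text
clock: 9.38
tool_pos: [0.5933, -0.2492, 0.2337]
tcp_rot: [0.991, 0.137, -0.0, -0.0]
force: [0.5, 0.2, -0.2]
finger_gap: 0.052
grasp_force: 38.9
```

Request:
send_rows([
  [0, 0, 0, 0.001, 0],
  [0, 0, 0, 0.001, 0],
  [0, 0, 0, 0.001, 0],
  [0, 0, 0, 0, 0],
])

```text
clock: 9.72
tool_pos: [0.5932, -0.2491, 0.2307]
tcp_rot: [0.991, 0.137, 0.0, -0.0]
force: [-0.3, -0.5, -0.4]
finger_gap: 0.05
grasp_force: 38.9
```

Request:
send_rows([
  [0, 0, 0, 0.001, 0],
  [0, 0, 0, 0.001, 0],
  [0, 0, 0, 0.001, 0],
  [0, 0, 0, 0, 0],
])

```text
clock: 10.05
tool_pos: [0.5931, -0.2491, 0.2274]
tcp_rot: [0.991, 0.137, -0.0, -0.0]
force: [0.4, -0.6, -0.1]
finger_gap: 0.053
grasp_force: 38.9
```

Request:
send_rows([
  [0, 0, 0, 0.001, 0],
  [0, 0, 0, 0.001, 0],
  [0, 0, 0, 0, 0],
])

```text
clock: 10.3
tool_pos: [0.5934, -0.2493, 0.226]
tcp_rot: [0.991, 0.137, 0.0, 0.0]
force: [-0.2, -1.0, 0.6]
finger_gap: 0.055
grasp_force: 38.8
```

Request:
send_rows([
  [0, 0, 0, 0.001, 0],
  [0, 0, 0, 0, 0],
  [0, 0, 0, 0, 0],
])

```text
clock: 10.55
tool_pos: [0.5938, -0.2495, 0.2258]
tcp_rot: [0.991, 0.137, 0.001, 0.001]
force: [-1.5, -0.3, 4.8]
finger_gap: 0.055
grasp_force: 38.8
```

Request:
send_rows([
  [0, 0, 0, 0.0005, 0],
  [0, 0, 0, 0, 0],
  [0, 0, 0, 0, 0],
  [0, 0, 0, 0, 0],
  [0, 0, 0, 0, 0],
  [0, 0, 0, 0, 0],
])

```text
clock: 11.05
tool_pos: [0.594, -0.2496, 0.2258]
tcp_rot: [0.991, 0.137, 0.001, 0.001]
force: [-0.6, 0.7, 6.4]
finger_gap: 0.052
grasp_force: 38.7
```

It pressed at about 7 N for over half a second. Now I'll lift clear and carry it to the socket.

Request:
send_rows([
  [0, 0, 0, -0.004, 0],
  [0, 0, 0, -0.008, 0],
  [0, 0, 0, -0.01, 0],
  [0, 0, 0, -0.01, 0],
  [0, 0, 0, -0.01, 0],
  [0, 0, 0, -0.01, 0],
  [0, 0, 0, -0.008, 0],
  [0, 0, 0, -0.004, 0],
  [0, 0, 0, 0, 0],
])

```text
clock: 11.8
tool_pos: [0.594, -0.2495, 0.2901]
tcp_rot: [0.991, 0.137, 0.001, 0.001]
force: [-0.0, 0.3, -0.7]
finger_gap: 0.052
grasp_force: 38.8
```

Request:
send_rows([
  [0, -0.008, -0.0045, 0, 0],
  [0, -0.015, -0.008, 0, 0],
  [0, -0.018, -0.0097, 0, 0],
  [0, -0.018, -0.0097, 0, 0],
  [0, -0.018, -0.0097, 0, 0],
  [0, -0.018, -0.0097, 0, 0],
  [0, -0.018, -0.0097, 0, 0],
  [0, -0.018, -0.0097, 0, 0],
  [0, -0.018, -0.0097, 0, 0],
  [0, -0.015, -0.008, 0, 0],
  [0, -0.01, -0.0055, 0, 0],
  [0, -0.0054, -0.0029, 0, 0],
  [0, 0, 0, 0, 0],
  [0, 0, 0, 0, 0],
  [0, 0, 0, 0, 0],
  [0, 0, 0, 0, 0],
])

```text
clock: 13.13
tool_pos: [0.395, -0.2049, 0.2882]
tcp_rot: [0.991, 0.137, 0.0, -0.0]
force: [-0.7, 0.2, -1.1]
finger_gap: 0.052
grasp_force: 39.3
```

```bash
cat > m.py <<'E'
from h import *
from station import capture
import cv2,sys
np.set_printoptions(precision=4,suppress=True)
togo([.4,-.2,.28])
T=np.array(sense()["tool_pos"]);zr=T[2]+.0125   # ring centre height: contact gave tip = TCP-.1775
for n in("scene","top"):
    a=capture(n);cv2.imwrite(f"pics/{n}_{sys.argv[1]}.png",a);h=cv2.cvtColor(a,cv2.COLOR_BGR2HSV)
    m=cv2.inRange(h,(8,80,70),(28,255,255));u0=proj(n,T+[.02,0,-.08]).astype(int)
    w=np.zeros_like(m);cv2.circle(w,tuple(int(v) for v in u0),45,255,-1);m&=w
    k,l,st,_=cv2.connectedComponentsWithStats(m)
    if k<2:print(n,"none");continue
    i=1+np.argmin([np.linalg.norm(_[j]-u0)-st[j,4]/10 for j in range(1,k)]);ys,xs=np.where(l==i)
    print(n,"area",st[i],"guess",u0)
    if n=="scene":
        rows=np.arange(ys.min(),ys.max()+1);c=np.array([xs[ys==r].mean() for r in rows]);p=np.polyfit(rows[2:-2],c[2:-2],1)
        # pixel rows: top of handle z=-.020, bottom -.139
        top=(np.polyval(p,rows[0]),rows[0]);bot=(np.polyval(p,rows[-1]),rows[-1])
        A=plane(n,top,zr-.020);B=plane(n,bot,zr-.139)
        print("A",A,"B",B,"tip",A+(B-A)*(.170/.119))
        print("vertical line px", p, (proj(n,A)[0]-proj(n,A-[0,0,.119])[0]), top[0]-bot[0])
E
python3 m.py a
```

```text
pos [ 0.395  -0.2049  0.2882] f [-0.7   0.23 -1.12] gap 0.052 39.33217691257596 t 13.1333
toolX,Y [0.962 0.272 0.   ] [ 0.272 -0.962 -0.   ] go(tool) [ 0.0061 -0.0033  0.0082]
scene area [221 155   9  32 169] guess [221 174]
A [ 0.4115 -0.192   0.2807] B [ 0.4216 -0.1923  0.1617] tip [ 0.426  -0.1925  0.1107]
vertical line px [  0.1192 204.8041] -3.2161856275986622 -3.694718117131856
top area [280 178  19   7  78] guess [285 223]
```

Request:
send_rows([
  [0, 0, 0, 0.004, 0],
  [0, 0, 0, 0.007, 0],
  [0, 0, 0, 0.008, 0],
  [0, 0, 0, 0.008, 0],
  [0, 0, 0, 0.007, 0],
  [0, 0, 0, 0.004, 0],
  [0, 0, 0, 0.002, 0],
  [0, 0, 0, 0, 0],
  [0, 0, 0, 0, 0],
])

```text
clock: 13.98
tool_pos: [0.3944, -0.2047, 0.2483]
tcp_rot: [0.991, 0.137, 0.0, 0.0]
force: [0.1, 1.3, -0.4]
finger_gap: 0.056
grasp_force: 39.3
```

```bash
python3 m.py b; python3 - <<'E'
from h import *
import cv2
# darkness profile near the expected tip
a=cv2.imread("pics/scene_b.png");g=cv2.cvtColor(a,6)
T=np.array(sense()["tool_pos"])
for p in([.426,-.1925,T[2]-.1775],[.428,-.194,.06]):print(np.round(proj("scene",np.array(p)),1))
u=proj("scene",np.array([.426,-.1925,T[2]-.17])).astype(int)
print(u);print(g[u[1]-12:u[1]+22:1,u[0]-14:u[0]+15])
E
```

```text
pos [ 0.3944 -0.2047  0.2483] f [ 0.12  1.26 -0.42] gap 0.056 39.33179430663586 t 13.9833
toolX,Y [0.962 0.271 0.   ] [ 0.271 -0.962  0.   ] go(tool) [ 0.0067 -0.003  -0.0317]
scene area [222 165   9  30 160] guess [222 183]
A [ 0.411  -0.1918  0.2408] B [ 0.4178 -0.1924  0.1218] tip [ 0.4207 -0.1926  0.0708]
vertical line px [  0.1132 205.7643] -3.0682755444103122 -3.2817094017094064
top area [280 178  18   7  76] guess [284 223]
[229.3 206.4]
[229.3 209.2]
[229 204]
[[101 102 102 102 103 103 102 102 102 100 100 101  99 104 107 104 103 101
  100 101 101 101 101 100 101 100 100 101 101]
 [102 101 101 102 102 102 103 104 103 115 109 101 100 106 106 116 116 105
  102 102 101 101 102 101 101 100 100 101 101]
 [102 102 104 104 103 103 103 103 103 130 150 131 106 105 107 135 129 108
  102 102 102 102 102 102 102 102 102 102 101]
 [104 103 103 103 103 103 102 103 103 110 152 173 162 134 147 150 119 103
  103 102 102 103 102 103 102 101 101 100 100]
 [102 102 102 102 103 104 104 101 103  98 112 135 139 129 125 116 101 101
  103 103 102 102 102 101 102 101 101 101 101]
 [103 102 101 101 102 
[... 2787 characters left out ...]
187 184 125  86  88  90  90  91  92  91  92  93
   93  92  91  87 142 179 187 186 186 186 186]
 [185 191 190 190 190 190 189 190 150 101  87  90  89  91  92  92  92  92
   92  92  90 102 161 184 186 186 186 186 186]
 [195 188 188 189 189 189 189 189 156 105  88  89  90  91  91  93  92  92
   93  92 104 153 181 184 184 184 183 185 184]
 [193 188 188 188 188 188 187 189 180 138  98  89  90  89  91  93  93  93
   93 118 158 182 185 184 183 183 183 183 182]
 [192 189 188 188 188 187 187 186 187 175 154 121  99  92  92  91  96 119
  127 159 180 183 183 184 184 184 184 184 184]
 [192 188 188 188 187 187 186 188 187 188 183 176 170 169 150 161 170 176
  177 184 188 188 187 187 187 187 187 187 187]]
```

```bash
python3 - <<'E'
from h import *
T=np.array(sense()["tool_pos"]);z=T[2]-.1775
for v in(204,205,206):print(z,plane("scene",(229.1,v),z),plane("scene",(229,209.3),.06))
E
```

```text
0.07120725425675273 [ 0.41513855 -0.19120709  0.07120725] [ 0.42836612 -0.19493268  0.06      ]
0.07120725425675273 [ 0.41963627 -0.192065    0.07120725] [ 0.42836612 -0.19493268  0.06      ]
0.07120725425675273 [ 0.4241124  -0.19291878  0.07120725] [ 0.42836612 -0.19493268  0.06      ]
```

Request:
send_rows([
  [0, 0.003, 0.0015, 0, 0],
  [0, 0.003, 0.0015, 0, 0],
  [0, 0, 0, 0, 0],
  [0, 0, 0, 0.003, 0],
  [0, 0, 0, 0.004, 0],
  [0, 0, 0, 0.004, 0],
  [0, 0, 0, 0.004, 0],
  [0, 0, 0, 0.004, 0],
  [0, 0, 0, 0.003, 0],
  [0, 0, 0, 0, 0],
  [0, 0, 0, 0, 0],
])

```text
clock: 15.0
tool_pos: [0.4007, -0.2058, 0.2259]
tcp_rot: [0.991, 0.137, -0.0, -0.0]
force: [-0.0, -0.1, -0.7]
finger_gap: 0.052
grasp_force: 39.3
```

```bash
python3 m.py c; python3 - <<'E'
from h import *
import cv2
g=cv2.cvtColor(cv2.imread("pics/scene_c.png"),6)
print(g[196:230,217:242])
E
```

```text
pos [ 0.4007 -0.2058  0.2259] f [-0.01 -0.06 -0.67] gap 0.052 39.33144531212747 t 15.0
toolX,Y [ 0.962  0.271 -0.   ] [ 0.271 -0.962 -0.   ] go(tool) [ 0.0009 -0.0058 -0.0541]
scene area [223 172   8  30 153] guess [223 190]
A [ 0.418  -0.1928  0.2184] B [ 0.4279 -0.1937  0.0994] tip [ 0.4321 -0.194   0.0484]
vertical line px [  0.1137 205.588 ] -2.996326590455965 -3.296581196581201
top area [280 177  19   8  95] guess [284 222]
[[103 103 103 103 103 102 102 102 101 101 101 106 107 109 105 104 103 103
  102 102 101 101 101 100 101]
 [102 102 102 103 103 102 103 103 101 101 102 104 106 111 106 102 103 102
  102 101 101 100 101 101 100]
 [103 102 102 104 104 104 104 103  99 100 100 103 105 107 116 108 102 101
  101 101 101 102 101 101 100]
 [103 103 103 103 103 103 103 103 110 105 100 103 104 105 114 106 101 101
  101 101 101 101 101 101 100]
 [103 103 102 102 103 103 101 101 142 132 106 100 103 106 129 114 100 101
  102 102 102 102 101 101 102]
 [102 101 100 101 101 100 101 100 136 168 161 130 119 159 142 110 102 102
  103 102 101 103 103 103 102]
 [101 100 100 101 100 101 100 101 107
[... 2203 characters left out ...]
97  91  90  89  92  93  93  93  92 118
  157 180 185 184 184 183 183]
 [188 187 187 187 186 187 186 175 154 121  99  92  92  93  95 119 126 160
  180 183 184 184 184 183 184]
 [188 188 187 187 188 187 187 186 183 175 170 169 150 161 170 175 177 184
  187 188 187 187 188 187 187]
 [190 189 190 189 190 189 189 189 189 190 190 189 183 187 190 189 188 188
  188 188 187 187 188 188 187]
 [192 191 191 190 190 189 189 189 189 190 189 189 188 187 187 188 186 185
  186 186 185 185 186 185 185]
 [191 191 190 190 190 189 189 188 188 187 188 187 186 186 185 185 185 184
  184 184 184 183 183 183 183]
 [189 188 189 188 187 188 187 186 186 185 185 185 185 184 184 183 182 183
  183 183 183 182 183 183 183]]
```

The tip is inside the pipe with no contact force. I'll keep lowering.

Request:
send_rows([
  [0, 0, 0, 0.003, 0],
  [0, 0, 0, 0.004, 0],
  [0, 0, 0, 0.004, 0],
  [0, 0, 0, 0.004, 0],
  [0, 0, 0, 0.004, 0],
  [0, 0, 0, 0.004, 0],
  [0, 0, 0, 0.004, 0],
  [0, 0, 0, 0.003, 0],
  [0, 0, 0, 0.002, 0],
  [0, 0, 0, 0, 0],
  [0, 0, 0, 0, 0],
])

```text
clock: 16.02
tool_pos: [0.4009, -0.2059, 0.1941]
tcp_rot: [0.991, 0.137, -0.0, -0.0]
force: [-0.1, 0.3, -1.1]
finger_gap: 0.053
grasp_force: 39.3
```

Request:
send_rows([
  [0, 0, 0, 0.001, 0],
  [0, 0, 0, 0.001, 0],
  [0, 0, 0, 0.001, 0],
  [0, 0, 0, 0.001, 0],
  [0, 0, 0, 0, 0],
  [0, 0, 0, 0, 0],
])

```text
clock: 16.52
tool_pos: [0.4009, -0.2059, 0.1901]
tcp_rot: [0.991, 0.137, -0.0, -0.0]
force: [0.2, -0.8, -0.1]
finger_gap: 0.051
grasp_force: 39.3
```

Request:
send_rows([
  [0, 0, 0, 0.001, 0],
  [0, 0, 0, 0.001, 0],
  [0, 0, 0, 0.001, 0],
  [0, 0, 0, 0, 0],
  [0, 0, 0, 0, 0],
])

```text
clock: 16.93
tool_pos: [0.4009, -0.2059, 0.1871]
tcp_rot: [0.991, 0.137, -0.0, -0.0]
force: [0.4, -0.4, -1.1]
finger_gap: 0.052
grasp_force: 39.3
```

Request:
send_rows([
  [0, 0, 0, 0.001, 0],
  [0, 0, 0, 0.001, 0],
  [0, 0, 0, 0, 0],
  [0, 0, 0, 0, 0],
])

```text
clock: 17.27
tool_pos: [0.4009, -0.2059, 0.1851]
tcp_rot: [0.991, 0.137, -0.0, -0.0]
force: [-1.5, -0.5, -0.9]
finger_gap: 0.053
grasp_force: 39.3
```

Request:
send_rows([
  [0, 0, 0, 0.001, 0],
  [0, 0, 0, 0.001, 0],
  [0, 0, 0, 0, 0],
  [0, 0, 0, 0, 0],
])

```text
clock: 17.6
tool_pos: [0.4008, -0.2059, 0.1831]
tcp_rot: [0.991, 0.137, -0.0, -0.0]
force: [0.4, -0.1, -1.2]
finger_gap: 0.054
grasp_force: 39.3
```

Request:
send_rows([
  [0, 0, 0, 0.001, 0],
  [0, 0, 0, 0.001, 0],
  [0, 0, 0, 0, 0],
  [0, 0, 0, 0, 0],
])

```text
clock: 17.93
tool_pos: [0.4008, -0.2059, 0.1811]
tcp_rot: [0.991, 0.137, -0.0, -0.0]
force: [0.3, -0.8, -2.1]
finger_gap: 0.053
grasp_force: 39.3
```

Request:
send_rows([
  [0, 0, 0, 0.001, 0],
  [0, 0, 0, 0.0005, 0],
  [0, 0, 0, 0, 0],
  [0, 0, 0, 0, 0],
])

```text
clock: 18.27
tool_pos: [0.4009, -0.2059, 0.1797]
tcp_rot: [0.991, 0.137, -0.0, -0.0]
force: [-0.5, -0.1, -1.4]
finger_gap: 0.056
grasp_force: 39.3
```

Request:
send_rows([
  [0, 0, 0, 0.001, 0],
  [0, 0, 0, 0.001, 0],
  [0, 0, 0, 0, 0],
  [0, 0, 0, 0, 0],
])

```text
clock: 18.6
tool_pos: [0.4021, -0.2067, 0.1794]
tcp_rot: [0.991, 0.137, 0.001, 0.001]
force: [-1.1, -1.7, 5.9]
finger_gap: 0.053
grasp_force: 39.3
```

It's on the floor at 7 N. I'll ease off, release, and rise straight up.

Request:
send_rows([
  [0, 0, 0, -0.001, 0],
  [0, 0, 0, 0, 0],
  [4, 0, 0, 0, 0],
  [7, 0, 0, 0, 0],
  [10, 0, 0, 0, 0],
  [15, 0, 0, 0, 0],
  [25, 0, 0, 0, 0],
  [40, 0, 0, 0, 0],
  [60, 0, 0, 0, 0],
  [80, 0, 0, 0, 0],
  [90, 0, 0, 0, 0],
  [90, 0, 0, 0, 0],
])

```text
clock: 19.6
tool_pos: [0.4009, -0.2059, 0.1786]
tcp_rot: [0.991, 0.137, -0.0, -0.0]
force: [1.1, 0.1, -1.0]
finger_gap: 0.576
grasp_force: 0.0
```

Request:
send_rows([
  [90, 0, 0, -0.01, 0],
  [90, 0, 0, -0.015, 0],
  [90, 0, 0, -0.015, 0],
  [90, 0, 0, -0.02, 0],
  [90, 0, 0, -0.02, 0],
  [90, 0, 0, -0.02, 0],
  [90, 0, 0, -0.02, 0],
  [90, 0, 0, -0.02, 0],
  [90, 0, 0, 0, 0],
  [90, 0, 0, 0, 0],
])

```text
clock: 20.43
tool_pos: [0.4016, -0.2063, 0.3204]
tcp_rot: [0.991, 0.137, 0.001, 0.001]
force: [-0.7, -1.0, -0.7]
finger_gap: 0.901
grasp_force: 0.0
```

```bash
python3 - <<'E'
from h import *
from station import capture
import cv2
np.set_printoptions(precision=3,suppress=True)
togo([.4,-.2,.32])
a=capture("scene");cv2.imwrite("pics/fin.png",a)
h=cv2.cvtColor(a,cv2.COLOR_BGR2HSV);m=cv2.inRange(h,(8,80,70),(28,255,255))
k,l,st,c=cv2.connectedComponentsWithStats(m)
for i in range(1,k):
    if st[i,4]>40 and 180<c[i][0]<380 and c[i][1]<300:
        ys,xs=np.where(l==i);print(st[i],c[i],"top x",xs[ys<=ys.min()+2].mean(),"bot x",xs[ys>=ys.max()-2].mean())
# upright model in socket
for d in([0,0],[.06,0],[-.06,0],[0,.06],[0,-.06]):
    t=np.array([.428,-.194,.006]);top=np.array([.428+d[0],-.194+d[1],.006+.17])
    print(d,proj("scene",t+(top-t)*(.062/.17)),proj("scene",top))
E
```

```text
pos [ 0.402 -0.206  0.32 ] f [-0.72 -0.99 -0.65] gap 0.901 0.0 t 20.4333
toolX,Y [0.962 0.271 0.002] [ 0.271 -0.962  0.003] go(tool) [ 0.    -0.006  0.   ]
[ 311    0  127   34 2285] [354.705  12.242] top x 371.304469273743 bot x 320.96
[ 312   37  109   48 2796] [354.642  60.755] top x 352.0689655172414 bot x 357.48387096774195
[295 165   7  29 141] [297.787 178.39 ] top x 298.8125 bot x 296.90909090909093
[224 186   8  26 123] [228.016 198.276] top x 226.53846153846155 bot x 229.27272727272728
[335 215  14  29 183] [341.869 229.497] top x 344.6842105263158 bot x 339.45454545454544
[212 248  31  23 537] [227.292 259.006] top x 228.5 bot x 226.4102564102564
[0, 0] [229.073 207.546] [226.462 184.186]
[0.06, 0] [230.32  212.281] [230.086 197.49 ]
[-0.06, 0] [227.853 202.917] [223.069 171.729]
[0, 0.06] [235.521 206.298] [245.17  180.741]
[0, -0.06] [222.591 208.801] [207.475 187.684]
```

The brush stands nearly upright in the socket and the gripper is well clear. The other two tools' handles still show where they hung at the start.

```bash
python3 -c "
from station import *
print(sign_off())"
```

```text
the job is handed in; nothing more can be done
None
```

The job is handed in: I lifted the brush off its hook, pressed it on the wax at about 7 N, and lowered it to the socket floor, where it stands released and nearly upright; the other two tools still hang, and no verdict came back.

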